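# Back the boring jig's feed wheel one notch

### The job

The board in the boring jig has been fed one notch too far past the drill guide, so one hole in the row was missed. With a fingertip, push the ball-ended lever of the pawl over to the left so that the pawl lifts out of the ratchet wheel and stays up, gently push the upper knob of the star handle to the left so that the wheel goes back by one notch, then push the ball lever back to the right so that the pawl drops fully home in the next notch. Grip nothing, and leave the tools round the jig where they are.

Things in the scene. Friction and masses are not known exactly. Their poses are not given: they have to be found in the camera images.
- jig: fixed step-boring jig on a plywood base 310 wide (y), 18 thick, reaching 22 in front of and 142 mm behind its origin. Origin: on the bench below the feed wheel's centre; x to the jig's back (away from the robot), y to the left seen from the front, z up. The drill guide over the board is 112 mm high. Gripping or forcing any part with over 30 N counts as damage
- wheel_centre (a point): centre of the ratchet wheel (100 mm across, 10 saw teeth, 12 thick), 95 mm above the bench; its axis is the jig's x. With it turns a star handle 45 mm in front: three spokes with 26 mm black ball knobs, centres 78 mm from the axis. Wheel and handle drive the carriage with the board, 10 mm a notch
- pawl (a joint): angle of the pawl, rad: 0 = nose fully home in a notch, 1.13 = thrown over against its stop peg. The nose clears the teeth from 0.25 on. The ball on its lever is a weight: by itself the pawl falls to the nearer end, home below about 0.6, to the stop above that. About 0.5 N at the ball moves it
- lever_ball (a point): centre of the steel ball (22 mm) on top of the pawl's lever, 66 mm from the pivot, in the wheel's plane. The pivot is at x = 0, y = 62, z = 143 mm of the jig, on a post left of the wheel. Home, the lever leans 25 degrees right of upright (ball at y = 34, z = 203); thrown over, 40 degrees left (y = 104, z = 194)
- feed_wheel (a joint): wheel angle, rad: grows feeding forward (top to the right, seen from the front), falls going back (top to the left). One notch = 0.628. At -0.02 a tooth bears on the pawl, which stops it going back; 0.15 of free play forward of this. One notch back the pawl drops fully home anywhere from -0.65 to -0.49. Stiff (2 N at the knob), stays where left
- upper_knob (a point): centre of the upper black ball knob of the star handle, 26 mm across, at x = -45 mm of the jig, 78 mm from the wheel's axis; with the wheel at 0 its spoke leans 16 degrees right of upright (knob at z = 170 mm), one notch back 20 degrees left
- oil_can: green oil can, 69 mm wide, 160 mm high with its spout, left of the jig; bystander
- tape_measure: tape measure, 36 x 91 x 68 mm, standing in front of the jig's left end; bystander
- hex_bolt: bolt with nut, 66 mm long, lying in front of the jig's right end; bystander
- pencil: carpenter's pencil, 170 mm long, lying in front of the jig; bystander
- screw_jar: glass jar of screws, 60 mm across, 76 mm high, right of the jig; bystander

How it is judged (in metres and radians):
On the way, in this order (a step that is already met when the one before it is completed fails the run):
1. the pawl is thrown over and stays up, the wheel still in its old notch (value of joint pawl above 1 rad and value of joint feed_wheel above -0.2 rad), for 0.2 s.
2. with the pawl up, the wheel is pushed back most of a notch (value of joint pawl above 1 rad and value of joint feed_wheel below -0.36 rad), for 0.2 s.
At the end, for the whole second after the job is handed in: The pawl is fully home (within 0.04 rad) in the notch next to the one it started in: the wheel stands one notch back, between -0.70 and -0.36 rad, and is at rest (value of joint pawl below 0.04 rad and value of joint feed_wheel between -0.7 and -0.36 rad and velocity of joint feed_wheel between -0.05 and 0.05 rad/s); the robot touches nothing.
It fails at once if the jig is gripped hard or forced: more than 30 N between fingers and jig (contact force between the fingers and jig above 30 N).
It fails at once if a bystander is lifted, carried or shoved by more than 30 mm (distance of any of oil_can, tape_measure, hex_bolt, pencil, screw_jar from where it was at the start of the episode above 0.03 m).
It also fails if it takes over 45 s, if anything falls off the work surface, if the arm or the gripper's body presses on something with over 40 N, if the wrist force passes 120 N, or if a joint passes its speed limit or range.

### The arm

A 7-joint arm with a two-finger parallel gripper is mounted at the origin on a cart in front of the work surface, level with it; the furniture and walls round the work are solid. World frame = base frame: x ahead of the robot, y to its left, z up, the work surface at z = 0. Lengths are in m, angles in degrees, forces in N, time in s.
With the tool pointing down it reaches from about 0.425 to 0.875 m from the base axis. Payload 4.7 kg.
Tool frame: the origin (TCP) lies between the finger pads; the fingertips stand 25 mm ahead of it and the grasp point (between the pads) lies 6 mm ahead of it (env.tip_reach is the distance from the TCP to the fingertips, in m); z points along the fingers, y is the direction in which the jaws open and shut (so a half turn about z gives the same grasp; the last joint's range is limited). The gripper opens to 87 mm and grips with 3 to 60 N. Pads are 19 mm wide; open, the fingers measure 117 mm over their backs; the gripper's body (75 mm by 190 mm) begins 51 mm behind the grasp point.
Start: joints at [72.829, 18.392, -4.016, 83.108, 1.295, 78.541, -3.26], TCP at [0.201, -0.618, 0.248] pointing down, gripper open.
Joint ranges: [-163.93, 163.93], [-17.29, 119.83], [-79.2, 71.16], [3.27, 140.29], [-89.18, 269.18], [5.43, 117.66], [-154.24, 154.24]. Speed limits (degrees/s): [147.25, 147.25, 180, 180, 180, 180, 180].

### API

Orientations are given as [roll, pitch, yaw] about the fixed x, y, z axes, in that order (R = Rz(yaw) Ry(pitch) Rx(roll)).
In Python, from cell import env, viewer, job gives the robot as it stands.
- The arm moves only by the tool move_arm, never from a script. Its argument "steps" is a list of rows, each a list of 7 numbers: the finger opening in cm, from 0 to 8.7, then the shift along the tool's x, y, z in cm, then the turn, a rotation vector about the tool's x, y, z in rad. In form: [[fingers, tx, ty, tz, wx, wy, wz], ...]. A call has 1 to 5 rows; each row shifts and turns the commanded pose from where the row before left it, along the tool's axes as they then stand; what a row does not reach is not made up. A row lasts 1/12 s, in which the tool goes at most 41.7 mm and 7.16 degrees, less where a joint would pass 70% of its speed; a pose out of reach is approached as far as the arm can. A call is refused whole if a number of a shift passes 4.17 or a number of a turn 0.125, either way. A call with a gripper value outside its range is refused whole. The fingers move at their own pace and stop on an object; "force" is the grip in N (left out, the last holds). Time passes only in rows, so rows that do not move let the fingers close. It gives the time, the measured TCP pose, the force and the opening at its end, in the units of the state.
- env.get_obs(): the state, without advancing time (a new reading comes with each control period).
- viewer.read_camera(name): name is "scene" or "top"; returns a dict with "img" (480x640x3 uint8, red, green, blue), "vfov" (degrees; the focal length in pixels is half the picture's height over the tangent of half this angle, whatever the lens; pixels are square), "cx", "cy" (the principal point, pixels), "k1" (the pictures are not rectified: a ray, as slopes to the right and down, at radius r is drawn at 1 + k1 r^2 times it, then the intrinsics apply), "extrinsics" (4x4, takes a point from world to camera coordinates). Camera axes: x right, y down, z forward; pixel columns grow to the right and rows downward; lengths in m; the calibration is good to about 2 mm. A picture is of the moment at which its call begins. There is no depth.
- job.sign_off(): hands the job in, once; it reports no verdict.
The state is a dict: "time_s": time; "qpos": joint angles; "joint_velocities": joint speeds; "effort": joint torques, N m; "tool_pos": TCP position; "tool_rot": TCP orientation; "force": force on the tool from outside, world axes, zero at the start; "wrist_torque": the same for the moment, N m; "grip_width": finger opening in m.
Only numpy, scipy, OpenCV 4.12 (cv2) and the standard library are available. Lean on these libraries where they do the work, as an engineer would, in place of code of your own. Each camera call takes 0.05 s, during which the arm holds its last target.

## Working session

There is one attempt and no reset: what is moved stays moved. The work goes in short steps, Python scripts to look and compute and a tool call to move; the robot and the scene stay as the last step left them, time stands still between calls to the robot, and variables do not carry over. Pictures are saved under pics/ and viewed, and the job is handed in when it is done.

Besides the shell and the picture viewer there is one more tool, called after "Call:" as name(argument=value, ...) on one line, values as JSON. move_arm: Moves the arm, as the interface text tells. Its arguments: {"type":"object","properties":{"steps":{"type":"array"},"force":{"type":"number"}},"required":["steps"]}

```bash
ls; mkdir -p pics
python3 - <<'E'
from cell import env, viewer, job
import cv2,numpy as np
o=env.get_obs(); print(o['time_s'],o['tool_pos'],o['tool_rot'],o['grip_width'],env.tip_reach)
for n in ("scene","top"):
    c=viewer.read_camera(n); cv2.imwrite(f"pics/{n}0.png",c["img"][:,:,::-1])
    print(n,c["vfov"],c["cx"],c["cy"],c["k1"],np.round(c["extrinsics"],4).tolist())
E
```

```text
pics
0.0 [ 0.20042345 -0.61779305  0.24643078] [-1.79888979e+02  5.16297440e-03  1.79815267e+01] 0.0870255308137702 0.025
scene 57.22097348958204 321.696407261334 241.52648875635154 0.014641469570265214 [[-0.8457, -0.5335, -0.011, 0.2724], [-0.4167, 0.6732, -0.6108, 0.3694], [0.3333, -0.512, -0.7917, 0.7275], [0.0, 0.0, 0.0, 1.0]]
top 48.5533866814389 314.87003298387344 239.46006115167262 -0.1283567571809283 [[0.0288, -0.9996, -0.0001, -0.174], [-0.978, -0.0281, -0.2065, 0.4775], [0.2064, 0.006, -0.9784, 1.2303], [0.0, 0.0, 0.0, 1.0]]
```

View pics/scene0.png

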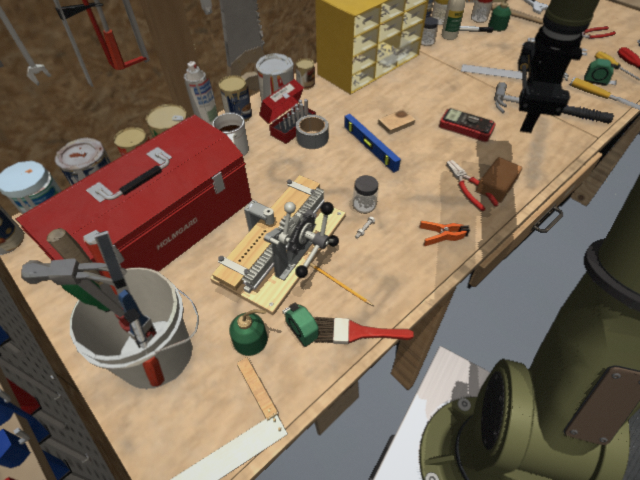

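View pics/top0.png

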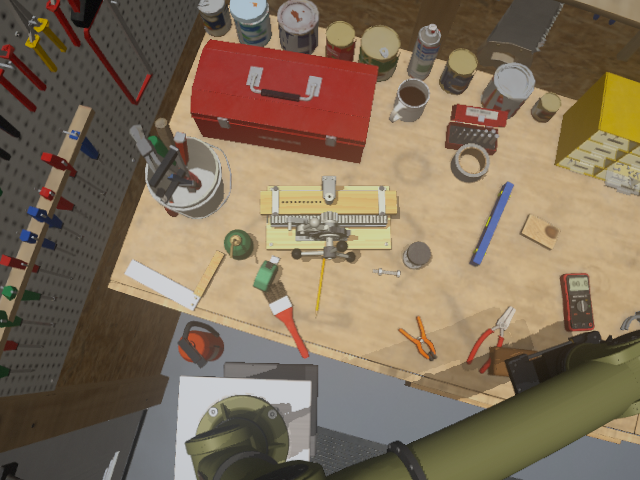

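```bash
cat > h.py <<'E'
import cv2,numpy as np
def K(c):
    f=240/np.tan(np.radians(c["vfov"])/2); return f
def proj(c,P):
    P=np.atleast_2d(P); E=np.array(c["extrinsics"]); q=P@E[:3,:3].T+E[:3,3]
    s=q[:,:2]/q[:,2:]; r2=(s**2).sum(1,keepdims=True); s=s*(1+c["k1"]*r2)
    return s*K(c)+[c["cx"],c["cy"]]
def ray(c,uv):
    d=(np.array(uv,float)-[c["cx"],c["cy"]])/K(c); s=d.copy()
    for _ in range(20): s=d/(1+c["k1"]*(s@s))
    E=np.array(c["extrinsics"]); R=E[:3,:3]; o=-R.T@E[:3,3]; v=R.T@np.r_[s,1]
    return o,v/np.linalg.norm(v)
def onz(c,uv,z):
    o,v=ray(c,uv); return o+v*(z-o[2])/v[2]
def tri(c1,u1,c2,u2):
    o1,v1=ray(c1,u1);o2,v2=ray(c2,u2)
    t=np.linalg.lstsq(np.c_[v1,-v2],o2-o1,rcond=None)[0]
    a=o1+v1*t[0];b=o2+v2*t[1]; return (a+b)/2,np.linalg.norm(a-b)
def crop(img,x,y,w,h,k,fn):
    cv2.imwrite(fn,cv2.resize(img[y:y+h,x:x+w,::-1],None,fx=k,fy=k,interpolation=cv2.INTER_CUBIC))
E
python3 - <<'E'
from h import *
for n,r in (("scene",(205,170,160,140)),("top",(250,165,160,110))):
    im=cv2.imread(f"pics/{n}0.png")[:,:,::-1]; crop(im,*r,5 if n=="top" else 4,f"pics/{n}0c.png")
E
```

```text
(no output)
```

View pics/scene0c.png

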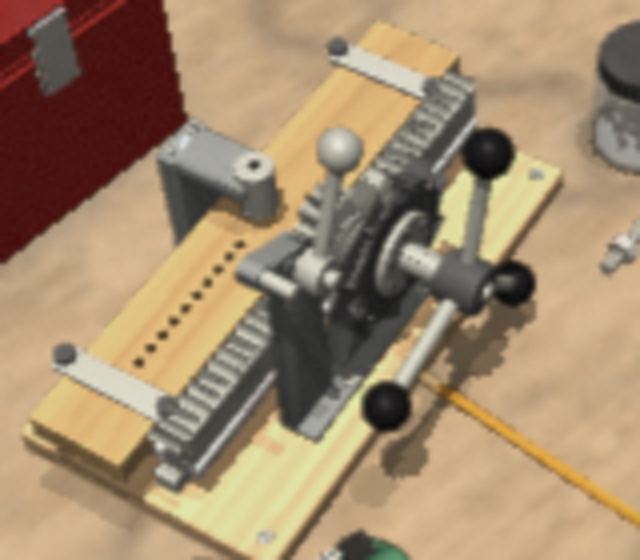

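View pics/top0c.png

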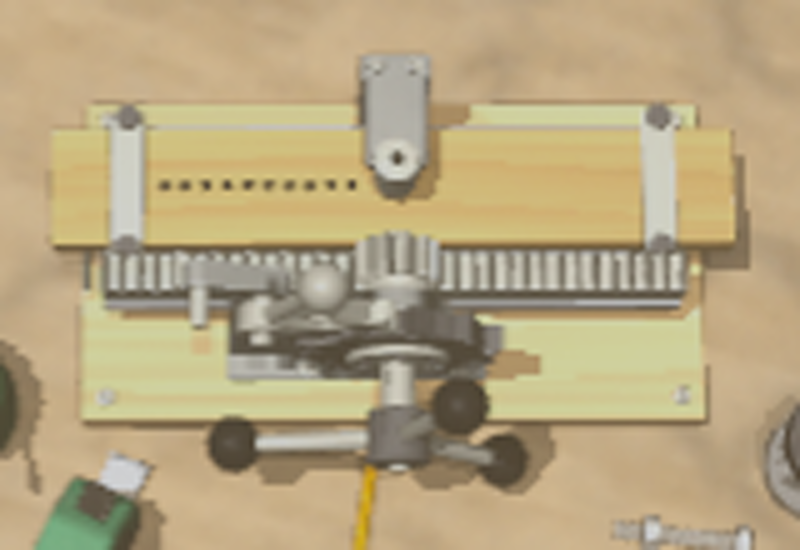

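```bash
cat > a.py <<'E'
from cell import env, viewer, job
from h import *
S=viewer.read_camera("scene");T=viewer.read_camera("top")
def u(S_,x,y): return ((x+.5)/4-.5+205,(y+.5)/4-.5+170) if S_ else ((x+.5)/5-.5+250,(y+.5)/5-.5+165)
for n,a,b in (("ball",(340,150),(324,287)),("up",(487,153),(460,405)),("left",(387,405),(233,444)),("right",(511,283),(504,460))):
    print(n,*[np.round(z,4) for z in tri(S,u(1,*a),T,u(0,*b))])
# base front corners at z=.018, from top
for p in ((80,420),(704,423),(90,103),(695,103)): print(np.round(onz(T,u(0,*p),.018),4))
E
python3 a.py
```

```text
ball [ 0.4891 -0.1588  0.2   ] 0.0011
up [ 0.4466 -0.2193  0.1655] 0.0015
left [ 0.4423 -0.1175  0.078 ] 0.001
right [ 0.4477 -0.247   0.0306] 0.003
[ 0.4625 -0.0395  0.018 ]
[ 0.4698 -0.3467  0.018 ]
[ 0.6256 -0.0366  0.018 ]
[ 0.6347 -0.3425  0.018 ]
```

Call:
move_arm(steps=[[0,0,0,-1,0,0,0.096],[0,0,0,-1,0,0,0.096],[0,0,0,-1,0,0,0.096],[0,0,0,0,0,0,0]], force=5)

```text
time_s: 0.53
tool_pos: [0.2009, -0.6191, 0.2797]
tool_rot: [179.8, -0.1, 1.3]
force: [-0.8, 0.1, 0.3]
grip_width: 0.068
```

```bash
cat > d.py <<'E'
from cell import env
import numpy as np,sys
from scipy.spatial.transform import Rotation as Ro
# jig: origin .4885,-.1930 yaw 1.5; args: finger centre jig x,y mm, tip z mm
O=np.array([.4885,-.1930]);a=np.radians(1.5);X=np.array([np.cos(a),np.sin(a)]);Y=np.array([-X[1],X[0]])
o=env.get_obs();p=np.array(o['tool_pos']);R=Ro.from_euler('xyz',o['tool_rot'],degrees=True)
q=p[:2]-O
print("t",round(o['time_s'],2),"rot",np.round(o['tool_rot'],2),"jig mm",np.round([q@X*1e3,q@Y*1e3,(p[2]-.025)*1e3],1),"F",np.round(o['force'],1),"w",round(o['grip_width'],4),"q",np.round(o['qpos'],0))
A=list(map(float,sys.argv[1:]))
for i in range(0,len(A),3):
    t=np.r_[O+X*A[i]/1e3+Y*A[i+1]/1e3,A[i+2]/1e3+.025]
    print("delta tool cm",np.round(R.inv().apply(t-p)*100,2))
E
python3 d.py 0 -15 250
```

```text
t 0.53 rot [ 1.7981e+02 -5.0000e-02  1.3400e+00] jig mm [-298.7 -418.4  254.7] F [-0.8  0.1  0.3] w 0.068 q [ 71.  18.  -2.  80.   1.  82. -19.]
delta tool cm [ 29.75 -40.43   0.36]
```

Call:
move_arm(steps=[[0,2.29,-3.11,0,0,0,0],[0,2.29,-3.11,0,0,0,0],[0,2.29,-3.11,0,0,0,0],[0,2.29,-3.11,0,0,0,0],[0,2.29,-3.11,0,0,0,0]])

```text
time_s: 0.95
tool_pos: [0.3117, -0.458, 0.2768]
tool_rot: [-180.0, 0.0, 1.6]
force: [0.6, -0.5, -0.2]
grip_width: 0.0352
```

Call:
move_arm(steps=[[0,2.29,-3.11,0,0,0,0],[0,2.29,-3.11,0,0,0,0],[0,2.29,-3.11,0,0,0,0],[0,2.29,-3.11,0,0,0,0],[0,2.29,-3.11,0,0,0,0]])

```text
time_s: 1.37
tool_pos: [0.422, -0.2996, 0.2771]
tool_rot: [180.0, 0.0, 1.7]
force: [0.2, 0.2, -0.5]
grip_width: 0.0039
```

Call:
move_arm(steps=[[0,2.29,-3.11,0,0,0,0],[0,2.29,-3.11,0,0,0,0],[0,2.29,-3.11,0,0,0,0],[0,0,0,0,0,0,0],[0,0,0,0,0,0,0]])

```text
time_s: 1.78
tool_pos: [0.4888, -0.2035, 0.277]
tool_rot: [-180.0, 0.0, 2.0]
force: [0.5, -0.3, 0.9]
grip_width: 0.0003
```

```bash
python3 d.py 0 -15 190 0 70 190
python3 - <<'E'
from cell import viewer
from h import *
S=viewer.read_camera("scene");crop(S["img"],205,120,200,150,4,"pics/s1.png")
E
```

```text
t 1.78 rot [-1.7997e+02  3.0000e-02  1.9700e+00] jig mm [  0.  -10.5 252. ] F [ 0.5 -0.3  0.9] w 0.0003 q [ 43.   4. -24.  97.   2.  79. -70.]
delta tool cm [-0.01  0.45  6.2 ]
delta tool cm [ 0.06 -8.05  6.2 ]
```

View pics/s1.png

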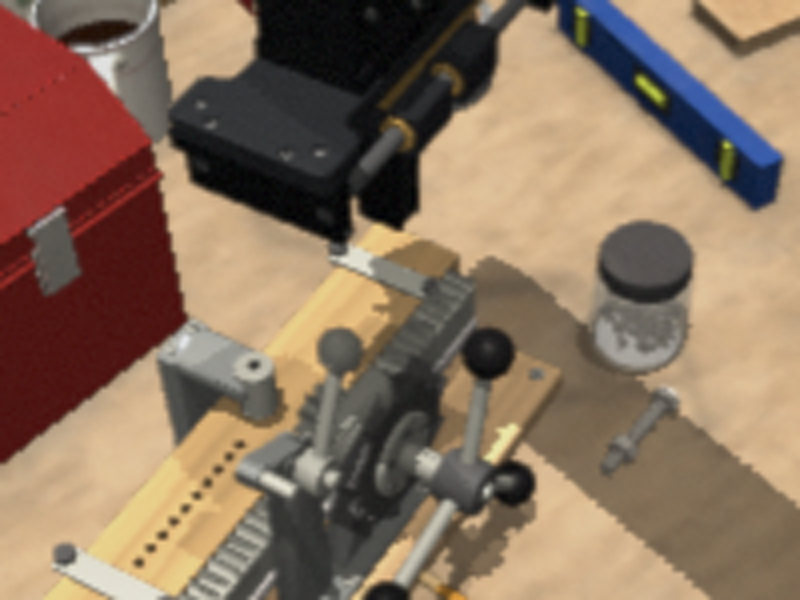

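Call:
move_arm(steps=[[0,0,0,2,0,0,0],[0,0,0,2.1,0,0,0],[0,0,0,2.1,0,0,0],[0,0,0,0,0,0,0]])

```text
time_s: 2.17
tool_pos: [0.4841, -0.2076, 0.211]
tool_rot: [-179.8, 0.4, 1.4]
force: [-1.6, 0.9, -1.1]
grip_width: 0.0007
```

```bash
python3 d.py 0 70 190
python3 - <<'E'
from cell import viewer
from h import *
S=viewer.read_camera("scene");crop(S["img"],205,120,200,150,4,"pics/s2.png")
E
```

```text
t 2.17 rot [-179.84    0.43    1.36] jig mm [ -4.8 -14.5 186. ] F [-1.6  0.9 -1.1] w 0.0007 q [ 43.   6. -24. 102.   3.  72. -70.]
delta tool cm [ 0.46 -8.45 -0.38]
```

View pics/s2.png

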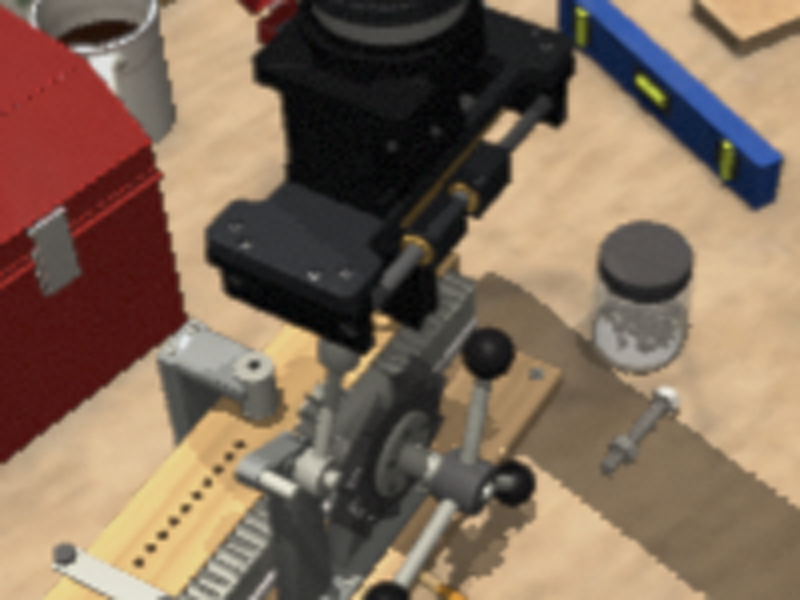

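Call:
move_arm(steps=[[0,0.3,-0.8,-0.3,0,0,0],[0,0,-0.8,0,0,0,0],[0,0,-0.8,0,0,0,0],[0,0,-0.8,0,0,0,0],[0,0,-0.8,0,0,0,0]])

```text
time_s: 2.63
tool_pos: [0.4902, -0.1655, 0.2196]
tool_rot: [179.9, -0.1, 1.5]
force: [-0.2, -0.1, 0.9]
grip_width: 0.0006
```

Call:
move_arm(steps=[[0,0,-0.8,0,0,0,0],[0,0,-0.8,0,0,0,0],[0,0,-0.8,0,0,0,0],[0,0,-0.6,0,0,0,0],[0,0,0,0,0,0,0]])

```text
time_s: 3.05
tool_pos: [0.489, -0.1344, 0.2185]
tool_rot: [-180.0, 0.0, 1.6]
force: [0.3, 0.5, -0.4]
grip_width: 0.0006
```

```bash
python3 d.py 0 72 190
python3 - <<'E'
from cell import viewer
from h import *
S=viewer.read_camera("scene");crop(S["img"],205,120,200,150,4,"pics/s3.png")
E
```

```text
t 3.05 rot [-1.7997e+02  1.0000e-02  1.6200e+00] jig mm [  2.1  58.6 193.5] F [ 0.3  0.5 -0.4] w 0.0006 q [ 39.   3. -27. 105.   2.  73. -77.]
delta tool cm [-0.2  -1.34  0.35]
```

View pics/s3.png

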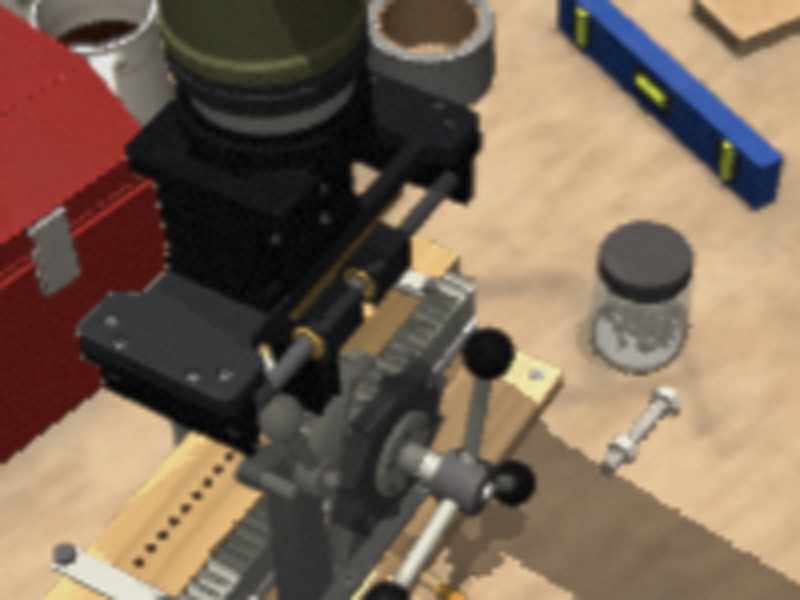

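```bash
cat > pp.py <<'E'
from cell import viewer
from h import *
S=viewer.read_camera("scene")
O=np.array([.4885,-.1930]);a=np.radians(1.5);X=np.array([np.cos(a),np.sin(a)]);Y=np.array([-X[1],X[0]])
for p in (0,.6,.8,.9,1.0,1.13):
    th=np.radians(25)-p; y=.062-.066*np.sin(th); z=.143+.066*np.cos(th)
    print("pawl",p,((proj(S,np.r_[O+Y*y,z])[0]-[205,120])*4).round(0))
for w in (.1,0,-.49,-.57,-.65):
    th=np.radians(16)+w; y=-.078*np.sin(th); z=.095+.078*np.cos(th)
    print("wheel",w,((proj(S,np.r_[O+Y*y-X*.045,z])[0]-[205,120])*4).round(0))
crop(S["img"],205,120,200,150,4,"pics/s4.png")
E
python3 pp.py
```

```text
pawl 0 [342. 346.]
pawl 0.6 [294. 393.]
pawl 0.8 [278. 417.]
pawl 0.9 [271. 430.]
pawl 1.0 [265. 443.]
pawl 1.13 [257. 461.]
wheel 0.1 [495. 346.]
wheel 0 [487. 352.]
wheel -0.49 [447. 402.]
wheel -0.57 [440. 413.]
wheel -0.65 [434. 424.]
```

Call:
move_arm(steps=[[0,-0.2,-0.6,0,0,0,0],[0,0,-0.4,0,0,0,0],[0,0,0,0,0,0,0],[0,0,0.8,0,0,0,0],[0,0,0.8,0,0,0,0]])

```text
time_s: 3.57
tool_pos: [0.4872, -0.1429, 0.2186]
tool_rot: [180.0, -0.0, 1.5]
force: [-0.1, 0.2, 0.5]
grip_width: 0.0007
```

Call:
move_arm(steps=[[0,0,1.5,-1,0,0,0],[0,0,2.5,-3,0,0,0],[0,0,2.5,-1.7,0,0,0]])

```text
time_s: 3.82
tool_pos: [0.4889, -0.2094, 0.2774]
tool_rot: [179.9, -0.1, 1.5]
force: [0.8, -0.1, 0.9]
grip_width: 0.0003
```

```bash
python3 pp.py >/dev/null; python3 d.py -45 -80 240
```

```text
t 3.87 rot [179.57  -0.33   1.  ] jig mm [  0.3 -24.2 255.5] F [ 2.  -5.5  2.7] w 0.0004 q [ 43.   4. -23.  96.   2.  79. -70.]
delta tool cm [-4.49  5.61  1.56]
```

View pics/s4.png

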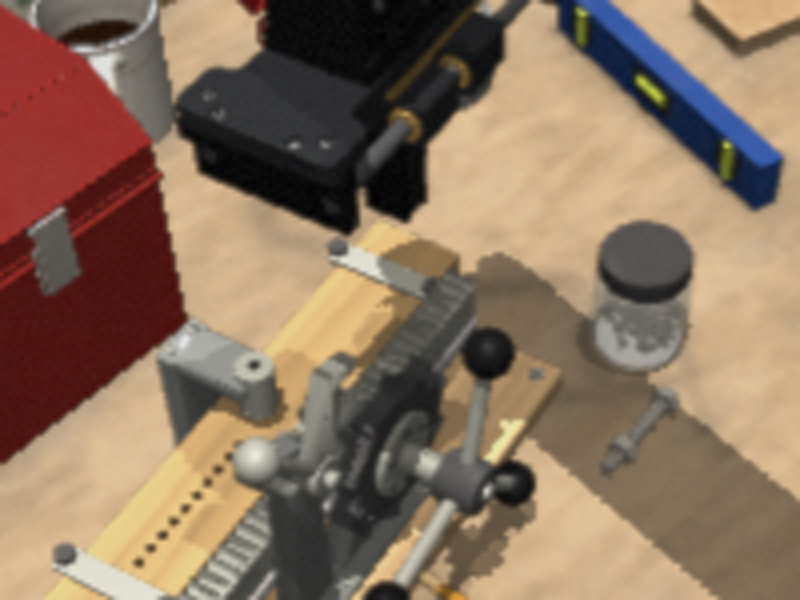

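The pawl is thrown over: the ball is at crop (257,461), which matches 1.13 rad. The wheel is still near 0, with the knob at (488,353). Next I'll go to the right of the upper knob.

Call:
move_arm(steps=[[0,-2.2,2.1,0,0,0,0],[0,-2.2,2.0,0,0,0,0],[0,0,0,0,0,0,0],[0,0,0,0,0,0,0]])

```text
time_s: 4.2
tool_pos: [0.4442, -0.2525, 0.2753]
tool_rot: [180.0, 0.0, 1.1]
force: [0.7, 0.4, -0.6]
grip_width: 0.0007
```

```bash
python3 d.py -45 -65 160
```

```text
t 4.2 rot [1.7996e+02 3.0000e-02 1.1400e+00] jig mm [-45.8 -58.3 250.3] F [ 0.7  0.4 -0.6] w 0.0007 q [ 47.   2. -21. 100.   1.  79. -63.]
delta tool cm [0.09 0.66 9.03]
```

Call:
move_arm(steps=[[0,0.1,0.6,2,0,0,0],[0,0,0,2.5,0,0,0],[0,0,0,2.5,0,0,0],[0,0,0,2,0,0,0],[0,0,0,0,0,0,0]])

```text
time_s: 4.62
tool_pos: [0.445, -0.2538, 0.1811]
tool_rot: [-179.7, 0.4, 1.5]
force: [-1.0, -0.0, -0.2]
grip_width: 0.0003
```

```bash
sed -i 's/s4.png/s5.png/' pp.py; python3 pp.py >/dev/null; python3 d.py -45 -20 160 -45 -5.6 160
```

```text
t 4.67 rot [-179.84    0.21    1.53] jig mm [-43.9 -60.3 158.5] F [1.  0.7 1. ] w 0.0009 q [ 47.   6. -21. 106.   2.  69. -63.]
delta tool cm [-0.1  -4.03 -0.14]
delta tool cm [-0.1  -5.47 -0.13]
```

View pics/s5.png

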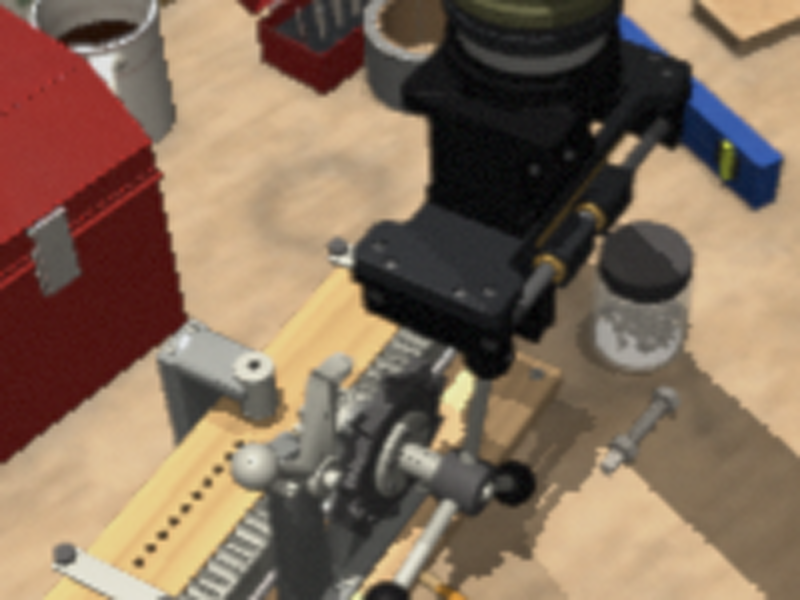

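Call:
move_arm(steps=[[0,0,-0.6,0,0,0,0],[0,0,-0.6,0,0,0,0],[0,0,-0.6,0,0,0,0],[0,0,-0.6,0,0,0,0],[0,0,-0.6,0,0,0,0]])

```text
time_s: 5.08
tool_pos: [0.4471, -0.2262, 0.1873]
tool_rot: [179.8, -0.2, 1.5]
force: [-0.5, -2.7, 1.9]
grip_width: 0.0004
```

Call:
move_arm(steps=[[0,0,-0.6,0,0,0,0],[0,0,-0.6,0,0,0,0],[0,0,-0.4,0,0,0,0],[0,0,-0.2,0,0,0,0],[0,0,0,0,0,0,0]])

```text
time_s: 5.5
tool_pos: [0.4457, -0.2063, 0.1853]
tool_rot: [-179.9, 0.0, 1.5]
force: [-0.5, 0.9, 0.1]
grip_width: 0.0008
```

```bash
sed -i 's/s5.png/s6.png/' pp.py; python3 pp.py >/dev/null; python3 d.py -45 -5.6 160
```

```text
t 5.55 rot [-1.7992e+02  6.0000e-02  1.5200e+00] jig mm [-43.3 -12.3 160.1] F [ 0.5 -0.2 -0.2] w 0.0004 q [ 44.   3. -23. 109.   1.  69. -67.]
delta tool cm [-0.17 -0.67  0.01]
```

View pics/s6.png

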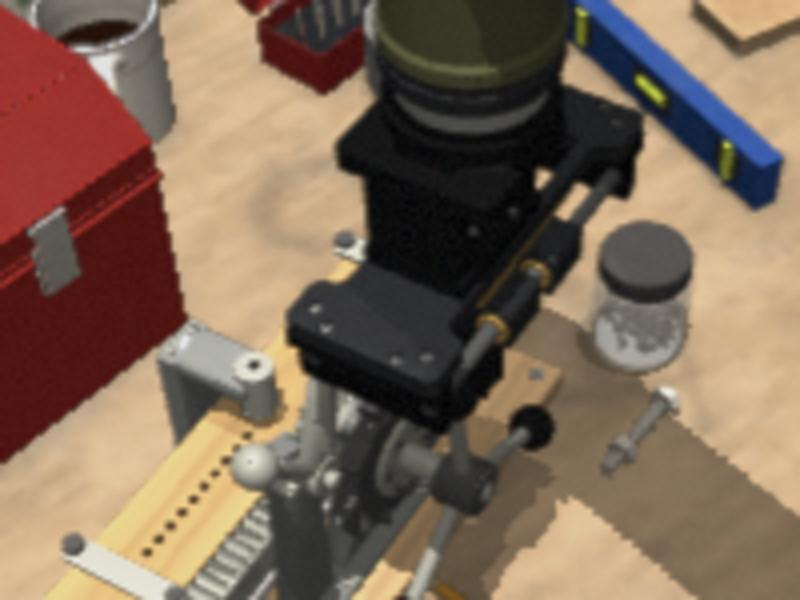

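```bash
cat >> pp.py <<'E'
for w in (.0,-.3,-.4,-.45,-.5,-.55,-.6,-.65):
    l=[]
    for k in (120,0,-120):
        th=np.radians(16+k)+w; y=-.078*np.sin(th); z=.095+.078*np.cos(th)
        l.append(((proj(S,np.r_[O+Y*y-X*.045,z])[0]-[205,120])*4).round(0))
    print(w,*l)
E
python3 pp.py|tail -8
```

```text
0.0 [518. 474.] [487. 352.] [389. 605.]
-0.3 [531. 435.] [463. 379.] [400. 616.]
-0.4 [534. 423.] [455. 391.] [405. 617.]
-0.45 [536. 417.] [450. 397.] [408. 617.]
-0.5 [537. 411.] [446. 403.] [411. 616.]
-0.55 [538. 405.] [442. 410.] [414. 615.]
-0.6 [539. 400.] [438. 417.] [417. 614.]
-0.65 [540. 394.] [434. 424.] [420. 613.]
```

Call:
move_arm(steps=[[0,-0.1,-0.4,0,0,0,0],[0,0,-0.3,0,0,0,0],[0,0,0,0,0,0,0],[0,0,0,0,0,0,0]])

```text
time_s: 5.93
tool_pos: [0.4444, -0.2, 0.1853]
tool_rot: [-180.0, 0.0, 1.5]
force: [-0.7, 0.2, -0.2]
grip_width: 0.0003
```

```bash
sed -i 's/s6.png/s7.png/' pp.py; python3 pp.py >/dev/null; python3 d.py -45 -5.6 160
```

```text
t 5.98 rot [-1.7995e+02  5.0000e-02  1.5000e+00] jig mm [-44.3  -5.9 160.4] F [ 0.6  0.3 -0.1] w 0.0002 q [ 44.   2. -23. 110.   1.  69. -68.]
delta tool cm [-0.07 -0.03  0.04]
```

View pics/s7.png

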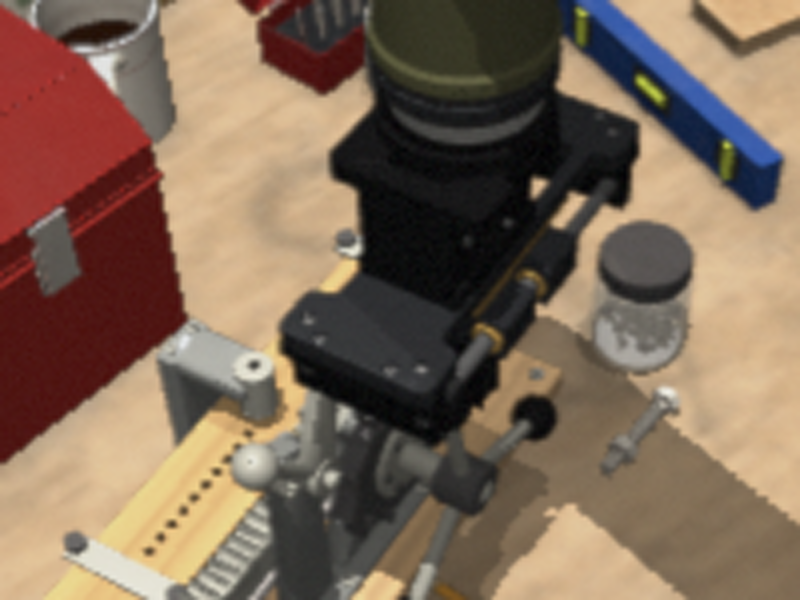

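Call:
move_arm(steps=[[0,0,1,0,0,0,0],[0,0,2,0,0,0,0],[0,0,2,-2,0,0,0],[0,0,2,-3.5,0,0,0],[0,0,1,-3.5,0,0,0]])

```text
time_s: 6.4
tool_pos: [0.4449, -0.2835, 0.2753]
tool_rot: [-179.9, 0.2, 1.3]
force: [0.7, -1.4, 0.0]
grip_width: 0.0005
```

```bash
python3 - <<'E'
from cell import viewer
from h import *
S=viewer.read_camera("scene");crop(S["img"],255,180,100,75,8,"pics/s8.png")
S=viewer.read_camera("top");crop(S["img"],275,200,100,75,8,"pics/t8.png")
E
python3 d.py
```

```text
t 6.5 rot [179.64  -0.46   1.23] jig mm [-42.4 -91.  256.4] F [ 0.3 -1.1  0.4] w 0.0001 q [ 48.   4. -19.  97.   1.  79. -60.]
```

View pics/s8.png

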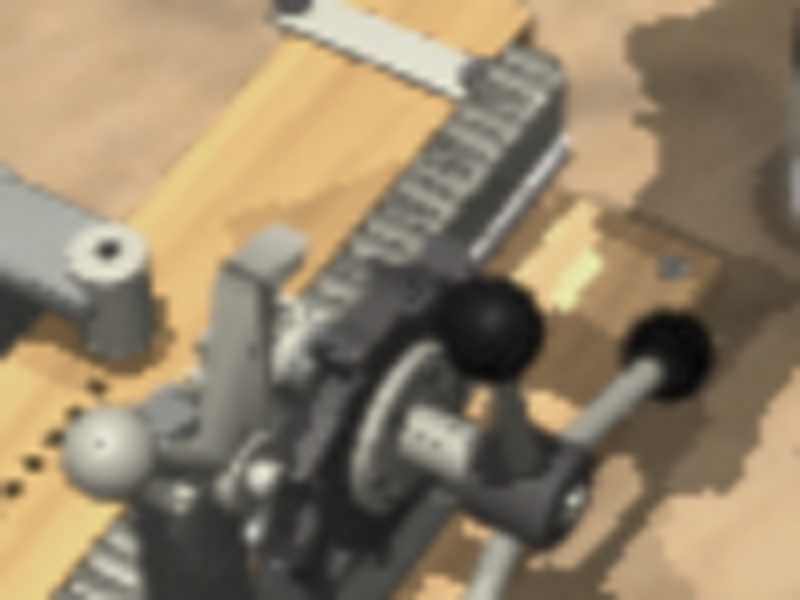

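View pics/t8.png

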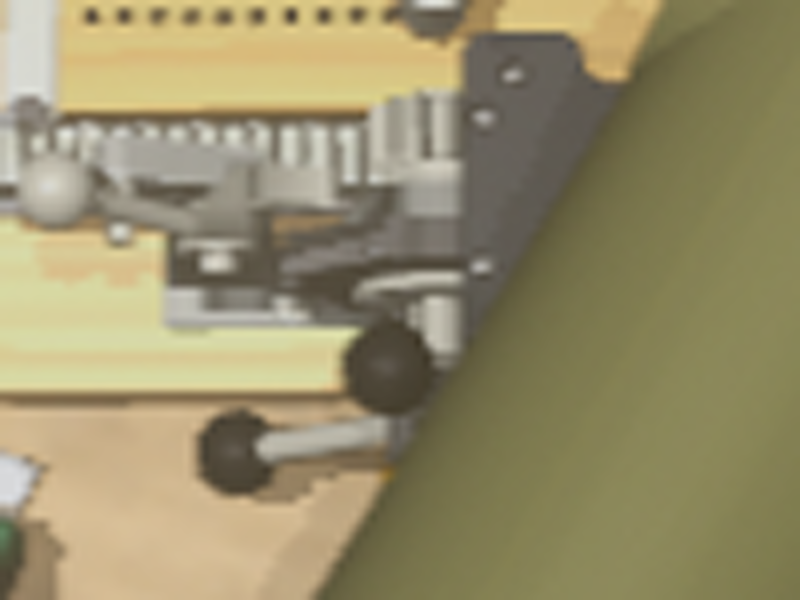

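Run:
```python
from cell import viewer
from h import *
S=viewer.read_camera("scene");T=viewer.read_camera("top")
f=lambda o,x,y:(o[0]+(x+.5)/8-.5,o[1]+(y+.5)/8-.5)
s=(255,180);t=(275,200)
print(tri(S,f(s,492,328),T,f(t,389,367)))
O=np.array([.4885,-.1930]);a=np.radians(1.5);X=np.array([np.cos(a),np.sin(a)]);Y=np.array([-X[1],X[0]])
def P(c,k,w):
    th=np.radians(16+k)+w; y=-.078*np.sin(th); z=.095+.078*np.cos(th); return proj(c,np.r_[O+Y*y-X*.045,z])[0]
from scipy.optimize import minimize_scalar
def fit(n,c,k,uv):
    r=minimize_scalar(lambda w:((P(c,k,w)-uv)**2).sum(),bounds=(-.9,.3),method='bounded'); print(n,r.x.round(3),r.fun**.5)
fit("S up",S,0,f(s,492,328));fit("S right",S,120,f(s,667,354));fit("T up",T,0,f(t,389,367));fit("T left",T,-120,f(t,237,452))
g=lambda b,x,y:((x+.5)/4-.5+205,(y+.5)/4-.5+170) if b else ((x+.5)/5-.5+250,(y+.5)/5-.5+165)
print("initial");fit("S up",S,0,g(1,487,153));fit("S right",S,120,g(1,511,283));fit("T up",T,0,g(0,460,405));fit("S left",S,-120,g(1,387,405));fit("T left",T,-120,g(0,233,444))
```

```text
(array([ 0.44495913, -0.17918948,  0.16856273]), np.float64(0.0010185903629049175))
S up -0.5 0.5712094250664934
S right -0.455 1.0501357905922344
T up -0.47 0.33744755612605526
T left -0.477 0.05986730401962841
initial
S up -0.008 0.49637770955300126
S right 0.076 1.1506854519298457
T up 0.049 0.46708213568712525
S left 0.041 0.6745021913623547
T left 0.045 0.016904996005965206
```

Call:
move_arm(steps=[[0,-0.2,-2.8,3.5,0,0,0],[0,0,0,3.5,0,0,0],[0,0,0,2,0,0,0],[0,0,0,0,0,0,0],[0,0,0,0,0,0,0]])

```text
time_s: 7.02
tool_pos: [0.4429, -0.2536, 0.1863]
tool_rot: [-179.9, 0.2, 1.5]
force: [-0.5, 0.0, 0.8]
grip_width: 0.0004
```

```bash
python3 d.py -45 0 160
```

```text
t 7.02 rot [-179.86    0.21    1.52] jig mm [-47.2 -59.4 161.3] F [-0.5  0.   0.8] w 0.0004 q [ 47.   5. -21. 107.   2.  69. -63.]
delta tool cm [ 0.22 -5.94  0.14]
```

Call:
move_arm(steps=[[0,0.2,-1.2,0,0,0,0],[0,0,-1.2,0,0,0,0],[0,0,-1,0,0,0,0],[0,0,-0.8,0,0,0,0],[0,0,-0.5,0,0,0,0]])

```text
time_s: 7.43
tool_pos: [0.4455, -0.2057, 0.1889]
tool_rot: [180.0, -0.1, 1.6]
force: [-0.4, -0.4, -0.6]
grip_width: 0.0007
```

Call:
move_arm(steps=[[0,0,-0.4,0,0,0,0],[0,0,-0.3,0,0,0,0],[0,0,-0.3,0,0,0,0],[0,0,-0.2,0,0,0,0],[0,0,0,0,0,0,0]])

```text
time_s: 7.85
tool_pos: [0.4447, -0.1959, 0.1881]
tool_rot: [180.0, -0.0, 1.5]
force: [0.3, -1.4, 0.0]
grip_width: 0.0004
```

```bash
python3 d.py -45 0 160
```

```text
t 7.85 rot [ 1.7996e+02 -2.0000e-02  1.4600e+00] jig mm [-43.9  -1.8 163.1] F [ 0.3 -1.4  0. ] w 0.0004 q [ 44.   2. -24. 110.   1.  69. -68.]
delta tool cm [-0.11 -0.18  0.31]
```

Another 2 mm, then back off, rise and look again.

Call:
move_arm(steps=[[0,0,-0.2,0.2,0,0,0],[0,0,0,0,0,0,0],[0,0,0,0,0,0,0],[0,0,1,0,0,0,0],[0,0,2,0,0,0,0]])

```text
time_s: 8.27
tool_pos: [0.4457, -0.2215, 0.1859]
tool_rot: [-179.9, 0.0, 1.7]
force: [0.1, -1.0, 0.4]
grip_width: 0.0006
```

Call:
move_arm(steps=[[0,0,2,-2,0,0,0],[0,0,2,-3.5,0,0,0],[0,0,2,-3.5,0,0,0],[0,0,2,0,0,0,0],[0,0,0,0,0,0,0]])

```text
time_s: 8.68
tool_pos: [0.447, -0.3092, 0.278]
tool_rot: [179.8, -0.2, 1.1]
force: [-0.8, 0.6, -0.7]
grip_width: 0.0004
```

```bash
python3 - <<'E'
from cell import viewer
from h import *
S=viewer.read_camera("scene");crop(S["img"],255,180,100,75,8,"pics/s9.png")
S=viewer.read_camera("top");crop(S["img"],275,200,100,75,8,"pics/t9.png")
E
python3 d.py
```

```text
t 8.78 rot [-1.799e+02  5.000e-02  1.380e+00] jig mm [ -44.5 -110.   250.4] F [-0.7  1.5 -0.9] w 0.0004 q [ 49.   5. -19.  96.   2.  79. -59.]
```

View pics/s9.png

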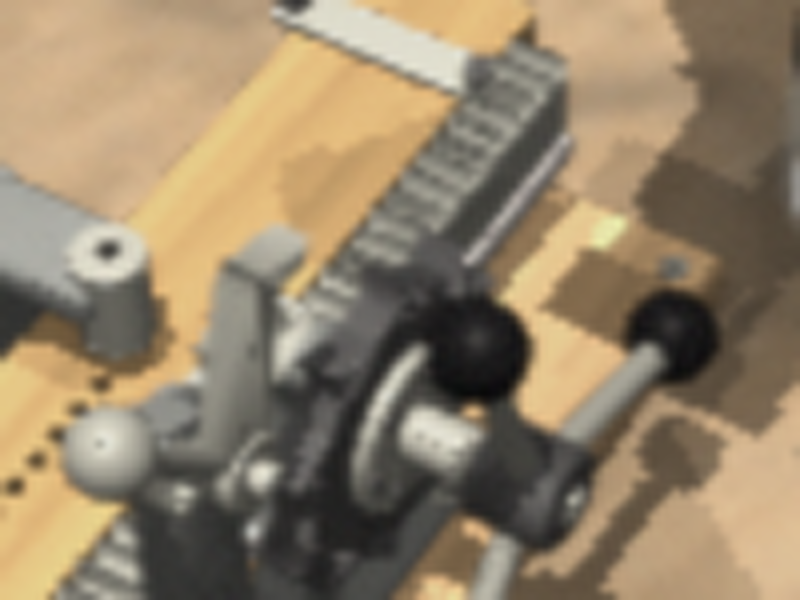

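View pics/t9.png

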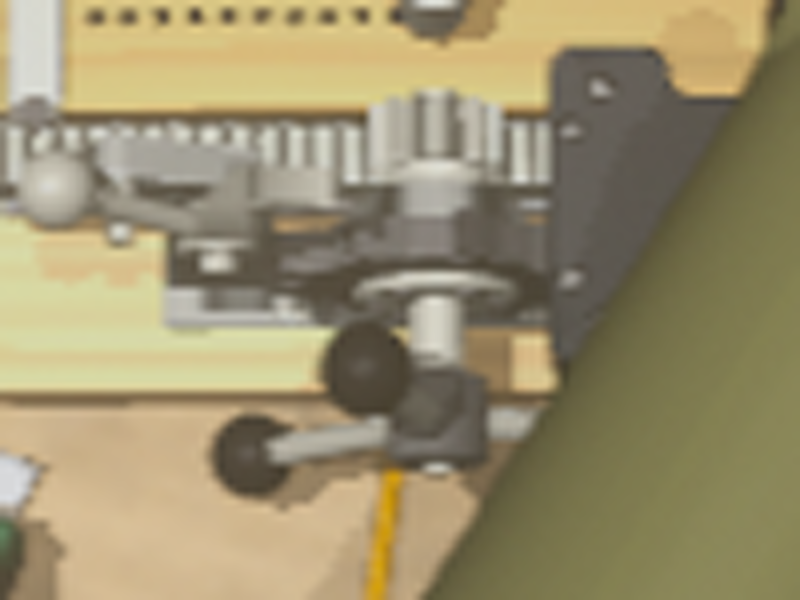

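```bash
cat > w.py <<'E'
from cell import viewer
from h import *
from scipy.optimize import minimize_scalar
S=viewer.read_camera("scene");T=viewer.read_camera("top")
f=lambda o,x,y:(o[0]+(x+.5)/8-.5,o[1]+(y+.5)/8-.5)
s=(255,180);t=(275,200)
O=np.array([.4885,-.1930]);a=np.radians(1.5);X=np.array([np.cos(a),np.sin(a)]);Y=np.array([-X[1],X[0]])
def P(c,k,w):
    th=np.radians(16+k)+w; y=-.078*np.sin(th); z=.095+.078*np.cos(th); return proj(c,np.r_[O+Y*y-X*.045,z])[0]
def fit(n,c,k,uv):
    r=minimize_scalar(lambda w:((P(c,k,w)-uv)**2).sum(),bounds=(-.9,.3),method='bounded'); print(n,r.x.round(3),r.fun**.5)
fit("S up",S,0,f(s,479,348));fit("S right",S,120,f(s,673,335));fit("T up",T,0,f(t,367,366));fit("T left",T,-120,f(t,253,455))
E
python3 w.py
```

```text
S up -0.576 0.64353937438672
S right -0.54 0.7930849318798926
T up -0.548 0.5803412581541083
T left -0.565 0.04879269080697761
```

Wheel is at about -0.56 rad, inside -0.65 to -0.49. Now the lever goes back.

Call:
move_arm(steps=[[0,0.9,-3.8,-0.5,0,0,0],[0,0.9,-3.8,0,0,0,0],[0,0.9,-3.8,0,0,0,0],[0,0.9,-3.8,0,0,0,0],[0,0.9,-3.8,0,0,0,0]])

```text
time_s: 9.3
tool_pos: [0.4869, -0.1092, 0.2804]
tool_rot: [-180.0, 0.1, 1.6]
force: [0.2, -0.4, 0.5]
grip_width: 0.0003
```

Call:
move_arm(steps=[[0,0,-3.8,0,0,0,0],[0,0,-2.6,0,0,0,0],[0,0,0,0,0,0,0],[0,0,0,0,0,0,0]])

```text
time_s: 9.63
tool_pos: [0.4852, -0.0456, 0.2806]
tool_rot: [180.0, 0.1, 1.8]
force: [0.3, -2.2, -1.5]
grip_width: 0.0002
```

```bash
python3 d.py 0 142 185
```

```text
t 9.63 rot [1.7997e+02 6.0000e-02 1.8200e+00] jig mm [  0.6 147.5 255.6] F [ 0.3 -2.2 -1.5] w 0.0002 q [ 35.  -1. -32. 102.  -1.  80. -85.]
delta tool cm [-0.06  0.54  7.06]
```

Call:
move_arm(steps=[[0,0,0,2,0,0,0],[0,0,0,2.5,0,0,0],[0,0,0,2.6,0,0,0],[0,0,0,0,0,0,0],[0,0,0,0,0,0,0]])

```text
time_s: 10.05
tool_pos: [0.4846, -0.0493, 0.2089]
tool_rot: [-180.0, 0.2, 1.4]
force: [-0.5, -0.4, -0.1]
grip_width: 0.0004
```

```bash
python3 d.py 0 80 185
python3 - <<'E'
from cell import viewer
from h import *
S=viewer.read_camera("scene");crop(S["img"],205,120,200,150,4,"pics/s10.png")
E
```

```text
t 10.05 rot [-179.96    0.21    1.41] jig mm [ -0.2 143.7 183.9] F [-0.5 -0.4 -0.1] w 0.0004 q [ 35.   1. -32. 107.   1.  72. -86.]
delta tool cm [ 0.03  6.37 -0.12]
```

View pics/s10.png

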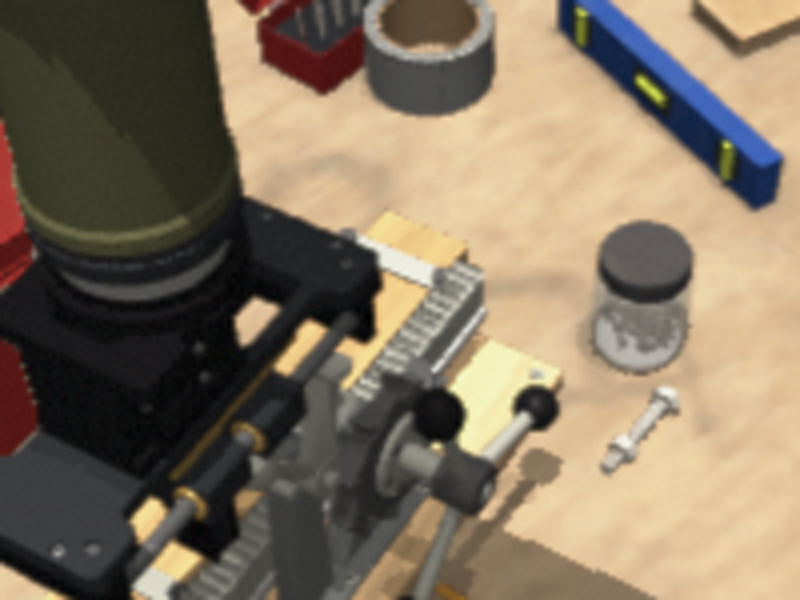

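Call:
move_arm(steps=[[0,0,0.8,0,0,0,0],[0,0,0.8,0,0,0,0],[0,0,0.8,0,0,0,0],[0,0,0.8,0,0,0,0],[0,0,0.8,0,0,0,0]])

```text
time_s: 10.52
tool_pos: [0.4872, -0.0898, 0.2106]
tool_rot: [180.0, -0.1, 1.4]
force: [0.5, 0.5, 1.0]
grip_width: 0.0003
```

Call:
move_arm(steps=[[0,0,0.8,0,0,0,0],[0,0,0.8,0,0,0,0],[0,0,0.8,0,0,0,0],[0,0,0.8,0,0,0,0],[0,0,0,0,0,0,0]])

```text
time_s: 10.93
tool_pos: [0.4874, -0.1228, 0.2098]
tool_rot: [180.0, 0.0, 1.3]
force: [0.1, -0.8, -0.7]
grip_width: 0.0004
```

```bash
python3 d.py 0 72 185
```

```text
t 10.93 rot [1.7996e+02 2.0000e-02 1.3100e+00] jig mm [  0.8  70.2 184.8] F [ 0.1 -0.8 -0.7] w 0.0004 q [ 39.   3. -28. 106.   2.  72. -79.]
delta tool cm [-0.08 -0.18 -0.02]
```

Back off left, rise, and look.

Call:
move_arm(steps=[[0,0,0,0,0,0,0],[0,0,0,0,0,0,0],[0,0,-1.5,0,0,0,0],[0,0,-2.5,0,0,0,0],[0,0,-3,-2,0,0,0]])

```text
time_s: 11.35
tool_pos: [0.4834, -0.0505, 0.2268]
tool_rot: [-179.9, 0.4, 1.3]
force: [-0.5, -0.2, 0.5]
grip_width: 0.0008
```

Call:
move_arm(steps=[[0,-1,-3,-3,0,0,0],[0,-3,-3,-3.5,0,0,0],[0,-3,-2,-2,0,0,0],[0,-3,-3,0,0,0,0],[0,0,0,0,0,0,0]])

```text
time_s: 11.77
tool_pos: [0.3883, 0.0543, 0.3072]
tool_rot: [179.9, -0.2, 2.0]
force: [1.0, -0.2, -0.8]
grip_width: 0.0003
```

```bash
python3 - <<'E'
from cell import viewer
from h import *
S=viewer.read_camera("scene");crop(S["img"],205,120,200,150,4,"pics/s11.png")
S=viewer.read_camera("top");crop(S["img"],200,165,200,150,4,"pics/t11.png")
E
python3 d.py
```

```text
t 11.87 rot [ 1.7984e+02 -1.4000e-01  1.6700e+00] jig mm [-91.1 244.8 280.8] F [ 0.7 -0.5  0.2] w 0.0003 q [ 32. -16. -34. 109.  -9.  84. -89.]
```

View pics/s11.png

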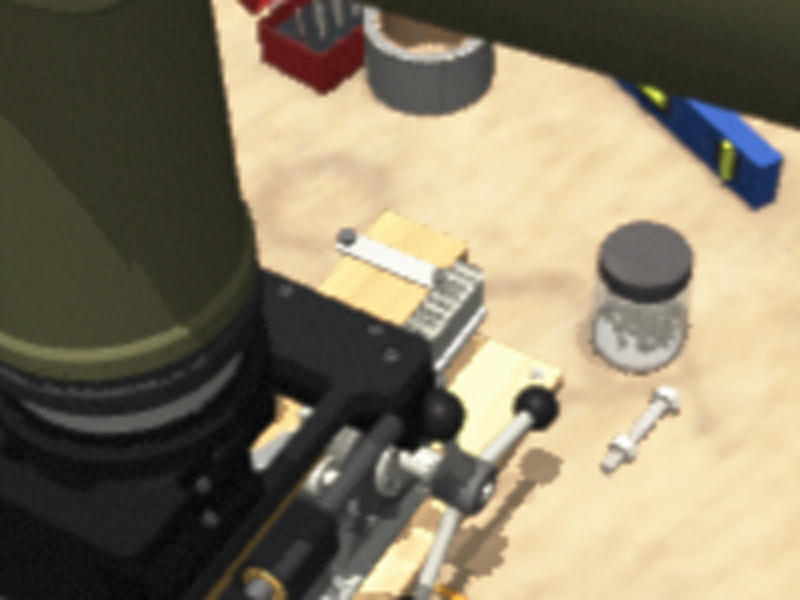

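View pics/t11.png

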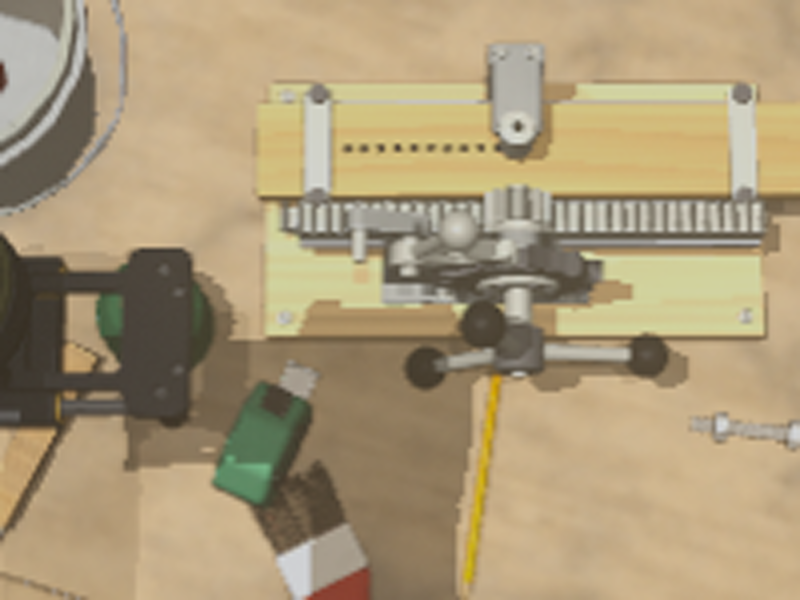

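Call:
move_arm(steps=[[0,2.5,3,0,0,0,0],[0,2.5,3,0,0,0,0],[0,0,4,0,0,0,0],[0,0,4,0,0,0,0],[0,0,4,0,0,0,0]])

```text
time_s: 12.28
tool_pos: [0.4464, -0.1334, 0.3039]
tool_rot: [-179.9, 0.1, 1.5]
force: [0.8, -1.2, 0.4]
grip_width: 0.0005
```

Call:
move_arm(steps=[[0,0,4,0,0,0,0],[0,0,4,0,0,0,0],[0,0,4,0,0,0,0],[0,0,4,0,0,0,0],[0,0,4,0,0,0,0]])

```text
time_s: 12.7
tool_pos: [0.4508, -0.3338, 0.3035]
tool_rot: [-180.0, 0.1, 1.4]
force: [1.3, -0.2, 0.4]
grip_width: 0.0004
```

Call:
move_arm(steps=[[0,0,4,0,0,0,0],[0,-1,4,0,0,0,0],[0,-2,4,0,0,0,0],[0,-2,3,0,0,0,0],[0,0,0,0,0,0,0]])

```text
time_s: 13.12
tool_pos: [0.3984, -0.4888, 0.302]
tool_rot: [179.9, 0.4, 0.6]
force: [-1.6, -1.0, -0.4]
grip_width: 0.0002
```

```bash
python3 - <<'E'
from cell import viewer
from h import *
S=viewer.read_camera("scene");crop(S["img"],255,180,100,75,8,"pics/s12.png");cv2.imwrite("pics/sf12.png",S["img"][:,:,::-1])
T=viewer.read_camera("top");cv2.imwrite("pics/tf12.png",T["img"][:,:,::-1])
crop(cv2.imread("pics/scene0.png")[:,:,::-1],255,180,100,75,8,"pics/s0z.png")
E
python3 d.py
```

```text
t 13.22 rot [-1.7988e+02  1.5000e-01  1.1600e+00] jig mm [ -91.7 -286.4  277.8] F [0.5 0.2 0.1] w 0.0006 q [ 55.  15. -10.  81.   3.  84. -43.]
```

View pics/s12.png

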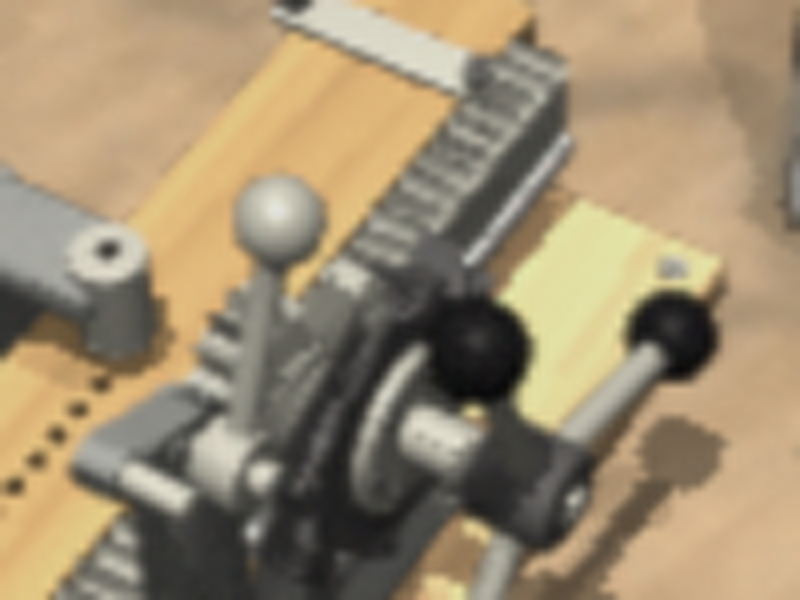

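View pics/s0z.png

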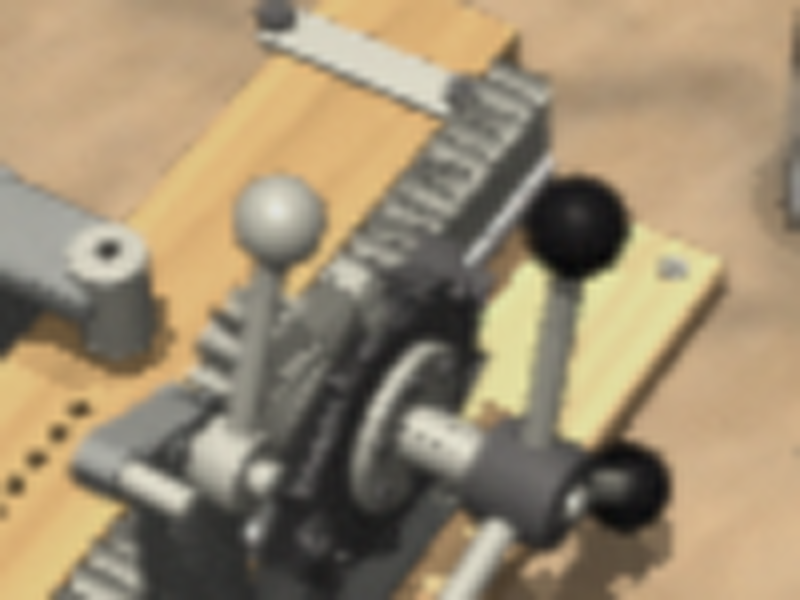

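View pics/tf12.png

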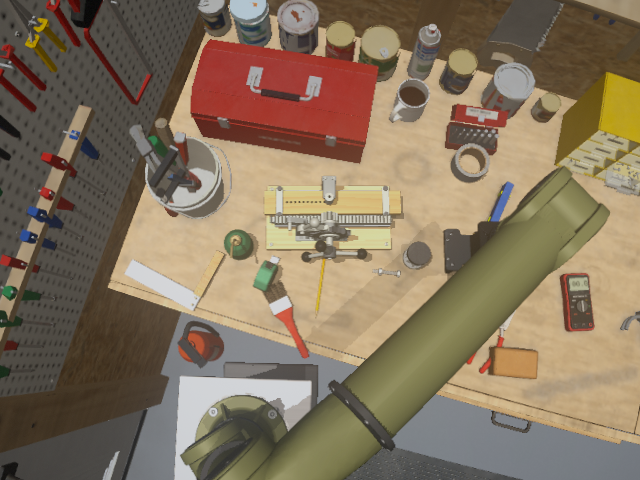

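The lever ball is at crop (280,220) in both pictures, so the pawl is in exactly its starting home pose. The wheel is one notch back, with the knob at (479,348). The bystanders haven't moved and the arm is clear. I'm handing in.

Run:
```python
from cell import job
print(job.sign_off())
```

```text
the job is handed in; nothing more can be done
None
```

The wheel now stands one notch back with the pawl fully home, and I handed the job in at about 13 s. No verdict was reported.

- **Pawl lift:** With the closed fingertips I pushed the ball lever left. The picture then showed it lying against its stop at about 1.13 rad, with the wheel still near 0.
- **Wheel:** I pushed the upper knob left in two goes, because the first left the wheel borderline at about -0.48 rad. After the second go it measured about -0.56 rad.
- **Pawl return:** I pushed the lever back to the right. In the last picture the ball is at the same pixel as at the start, so the pawl reads as fully home.
- **Clearance:** All five bystanders look unmoved, the arm is clear of everything, and the forces I read never passed about 6 N.

**Disagreement between checks:** The separate knob measurements of the wheel ranged from -0.54 to -0.58 rad. The same method read about +0.04 rad at the start. If the wheel really began at 0, it now stands nearer -0.60, which is still inside the range where the pawl drops home.

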